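# Rivet a bag clasp through the press guard

### The arm

A 7-joint arm with a two-finger parallel gripper is mounted at the origin on the work surface. World frame = base frame: x ahead of the robot, y to its left, z up, the work surface at z = 0. Lengths are in mm, angles in rad, forces in N, time in s.
With the tool pointing down it reaches from about 400 to 900 mm from the base axis. Payload 5.6 kg.
Tool frame: the origin (TCP) lies midway between the tips of the shut fingers; the grasp point (between the pads) lies 19 mm behind it (manip.grip_depth is the distance from the TCP to the grasp point, in mm); z points along the fingers, y is the line along which they close (so a half turn about z gives the same grasp; the last joint's range is limited). The gripper opens to 92 mm and grips with 3 to 60 N. Pads are 20 mm wide; open, the fingers measure 128 mm over their backs; the gripper's body (75 mm by 189 mm) begins 69 mm behind the grasp point.
Start: joints at [1.276, 0.468, -0.012, 1.603, 0.006, 1.071, -0.056], TCP at [161.902, -629.522, 178.492] pointing down, gripper open.
Joint ranges: [-2.53, 2.53], [-0.31, 2.02], [-1.57, 1.55], [0.28, 2.44], [-1.29, 4.43], [0.15, 1.84], [-2.92, 2.92]. Speed limits (rad/s): [2.57, 2.57, 3.14, 3.14, 3.14, 3.14, 3.14].

### API

Orientations are given as a rotation vector (axis times angle).
In Python, from bench import manip gives the robot as it stands. The module is installed in compiled form; this text tells all that it offers.
- The arm moves only by the shell command python3 -m creep 'ROWS'. ROWS is JSON, a list of rows, each a list of 7 numbers: the shift along the tool's x, y, z in cm, then the turn, a rotation vector about the tool's x, y, z in degrees, then the finger opening in cm, from 0 to 9.19. A call has 1 to 20 rows; each row shifts and turns the commanded pose from where the row before left it, along the tool's axes as they then stand; what a row does not reach is not made up. A row lasts 1/8 s, in which the tool goes at most 62.5 mm and 10.7 degrees, less where a joint would pass 70% of its speed; a pose out of reach is approached as far as the arm can. A call is refused whole if a number of a shift passes 6.25 or a number of a turn 10.7, either way. A call with a gripper value outside its range is refused whole. The fingers move at their own pace and stop on an object; the grip force is fixed at half the most. Time passes only in rows, so rows that do not move let the fingers close. It gives the time, the measured TCP pose, the force, the opening and the grip force at its end, in the units of the state.
- manip.get_obs(): the state, without advancing time (a new reading comes with each control period).
- manip.capture(name): name is "scene" or "top" or "wrist"; returns a dict with "color" (420x560x3 uint8, red, green, blue), "depth" (420x560 float32, mm along the optical axis (not along the pixel's ray), 0 where there is no reading), "fx", "fy", "cx", "cy" (pixels), "R" (3x3) and "t" (3): a world point X has camera coordinates R X + t. Camera axes: x right, y down, z forward; pixel columns grow to the right and rows downward; lengths in mm; the calibration is good to about 2 mm. The wrist camera is an equidistant fisheye: a pixel r from the principal point sees the ray r / f radians off the axis. A picture is of the moment at which its call begins.
- manip.close_job(): hands the job in; it is judged then, once.
The state is a dict: "t": time; "joint_pos": joint angles; "joint_velocities": joint speeds; "tau": joint torques, N m; "tcp_pos": TCP position; "tcp_rot": TCP orientation; "force": force on the tool from outside, world axes, zero at the start; "wrist_torque": the same for the moment, N m; "finger_gap": finger opening in mm; "finger_force": force on a finger pad.
Only numpy, scipy, OpenCV 4.12 (cv2) and the standard library are available. Lean on these libraries where they do the work, as an engineer would, in place of code of your own. Each camera call takes 0.05 s, during which the arm holds its last target. There are 200 camera calls.

### The job

A clasp bar lies ready in the guarded rivet press. Reaching down through the guard's windows with the fingertips, press the lever with the square paddle all the way down so that it clamps the bar (it stays down by itself), then press the lever with the round knob down to its stop, keep it there for a good second, and let it spring back up. Do not work the round-knob lever before the bar is clamped, never touch the guard, and leave everything else on the bench where it stands; finish with the hand out of the press and clear.

Things in the scene. Friction and masses are not known exactly. Their poses are not given: they have to be found in the camera images.
- guard: Fixed base plate and grey guard of the rivet press. Origin on the work surface under the guard's middle; x points from the windows to the lever hinges, z up. Level guard plate 8 mm thick, top at 150 mm, x -90 to 90 mm, y -112 to 112 mm, on four 14 mm corner posts, wire fence round three sides. Two windows side by side in y (see points). Base plate 12 mm thick, x -110 to 140, y -130 to 130 mm.
- window_left (a point): Centre of the left window (guard's +y side) at the guard plate's top, 150 mm above the work surface; guard's axes. Opening 100 mm in x by 84 mm in y. A 20 mm bar divides the two windows; rims are 18 mm at the outer sides, 20 mm in front, 60 mm behind.
- window_right (a point): Centre of the right window (guard's -y side) at the guard plate's top, 150 mm above the work surface; guard's axes. Same opening, 100 mm in x by 84 mm in y.
- clamp_pad (a point): Middle of the top of the SQUARE PADDLE (black, 34 mm in guard x by 46 mm in y, 12 mm thick) on the clamping lever's free end: press here. Under either window, within 9 mm in x and 7 mm in y of its centre; top 128 mm above the work surface at joint 0, 104 mm at the stop. An 18 mm wide steel arm runs from it towards guard +x to the hinge 118 mm away.
- punch_pad (a point): Middle of the top of the ROUND KNOB (black disc, 32 mm diameter, 12 mm thick) on the punching lever's free end: press here. Under the other window, centred as closely; top 128 mm above the work surface when up, 104 mm at the stop. Same arm and hinge distance.
- clamp_lever (a joint): Angle of the square-paddle lever in rad: 0 fully up, 0.2 fully down at the stop (paddle moves down 24 mm); starts between 0 and 0.05. Stiff friction hinge: about 5 N at the paddle moves it, and it stays where it is left.
- punch_lever (a joint): Angle of the round-knob lever in rad: 0 fully up, 0.2 fully down at the stop (knob moves down 24 mm). A spring returns it to 0: about 5 N at the knob to start it, about 9 N to hold it at the stop.
- rivet_cup: Loose aluminium cup, 60 mm wide, 50 mm high, beside the press; origin under its centre. Leave alone.
- thread_spool: Loose wooden thread spool, 44 mm wide, 52 mm high, standing beside the press; origin under its centre. Leave alone.
- edge_block: Loose dark wooden block, 50 x 90 x 30 mm; origin under its centre. Leave alone.
- spare_die: Loose upright steel die with a 30 mm head, under 80 mm high; origin under its centre. Leave alone.
- mallet: Loose hammer lying on the bench. Leave alone.
- awl: Loose screwdriver-shaped awl lying on the bench. Leave alone.
- glue_jar: Loose jar, 60 mm wide, 80 mm high; origin under its centre. Leave alone.

How it is judged:
By the outcome, as a careful person would: the job done as asked, in the order asked, and still so for the second after the job is handed in, with the robot touching nothing.
It also fails if it takes over 45 s, if anything falls off the work surface, if the arm or the gripper's body presses on something with over 40 N, if the wrist force passes 120 N, or if a joint passes its speed limit or range.

## Working session

There is one attempt and no reset: what is moved stays moved. The work goes in short steps, Python scripts to look and compute and a shell command to move; the robot and the scene stay as the last step left them, time stands still between calls to the robot, and variables do not carry over. Pictures are saved under pics/ and viewed, at most 10 in all, crops included, and the job is handed in when it is done.

```bash
mkdir -p pics; cat > h.py <<'E'
import numpy as np, cv2
from bench import manip
def cap(n,f=None):
    d=manip.capture(n)
    np.savez(f'{n}.npz',**d)
    if f: cv2.imwrite(f'pics/{f}.png',d['color'][:,:,::-1])
    return d
def cloud(d):
    z=d['depth'].astype(float); v,u=np.mgrid[:z.shape[0],:z.shape[1]]
    P=np.stack([(u-d['cx'])/d['fx']*z,(v-d['cy'])/d['fy']*z,z],-1)
    W=(P-d['t'])@d['R']; W[z==0]=np.nan
    return W
E
python3 - <<'E'
from h import *
for n in ('scene','top'): cap(n,n+'1')
o=manip.get_obs()
for k in ('t','tcp_pos','tcp_rot','force','finger_gap'): print(k,o[k])
E
```

```text
t 0.1
tcp_pos [ 161.72469773 -628.9625011   177.64619595]
tcp_rot [-3.11521357e+00 -3.94148853e-01  5.07159106e-04]
force [-0.19848551  0.86777144 -0.1604018 ]
finger_gap 91.91428137343654
```

View pics/top1.png

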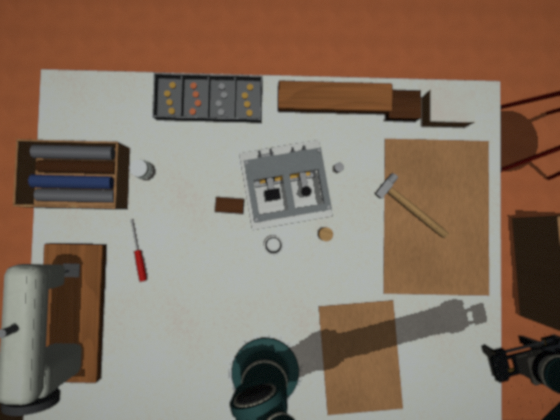

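View pics/scene1.png

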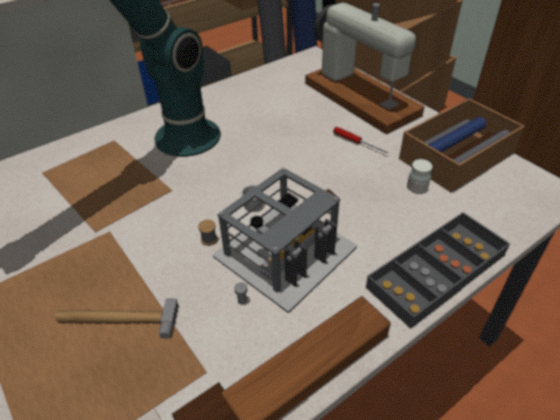

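Top view: the guard's at about (288,187), with the square paddle under its left window at (272,195) and the round knob under its right one at (305,190). The hinges are at the top of the picture. The hand is at the far right. Next I measure the guard plate and the pads.

```bash
cat > m.py <<'E'
from h import *
d=dict(np.load('top.npz')); W=cloud(d); c=d['color'].astype(int)
reg=np.zeros(W.shape[:2],bool); reg[135:235,235:345]=1
m=reg&(W[...,2]>140)&(W[...,2]<160)
m=cv2.morphologyEx(m.astype(np.uint8),cv2.MORPH_OPEN,np.ones((2,2),np.uint8))
n,l,s,_=cv2.connectedComponentsWithStats(m); k=1+np.argmax(s[1:,4]); m=l==k
P=W[m]; print('n',len(P),'z',np.percentile(P[:,2],[5,50,95]))
r=cv2.minAreaRect(P[:,:2].astype(np.float32)); print('rect',r)
print('pix size mm',np.nanmedian(d['depth'][m])/d['fx'])
blk=reg&(c.sum(2)<110)&(W[...,2]>85)&(W[...,2]<140)
n,l,s,ce=cv2.connectedComponentsWithStats(blk.astype(np.uint8))
for i in range(1,n):
    if s[i,4]>15: print(s[i],ce[i],np.nanmedian(W[l==i],0), np.ptp(W[l==i],0))
a=cv2.resize(d['color'][135:235,235:345],None,fx=6,fy=6,interpolation=cv2.INTER_CUBIC)
cv2.imwrite('pics/topcrop.png',a[...,::-1])
for p in [(335,167),(325,233),(273,243),(229,205),(145,170),(385,185)]: print(p,W[p[1],p[0]].round())
E
python3 m.py
```

```text
n 2923 z [nan nan nan]
rect ((585.2654418945312, -61.785888671875), (198.13690185546875, 251.3195037841797), 11.009528160095215)
pix size mm 2.841942301756828
[302 188   8   7  48] [305.375      190.97916667] [ 560.91207177 -105.92289057  128.5992132 ] [18.02620706 20.48358814 10.36370866]
[265 190  14  10 113] [271.67256637 194.33628319] [549.94890114 -10.18121733 128.40262479] [26.98815932 37.87653641 10.47530855]
(335, 167) [ 644. -203.   51.]
(325, 233) [ 439. -175.   49.]
(273, 243) [403. -15.  10.]
(229, 205) [520. 125.  30.]
(145, 170) [618. 375.  76.]
(385, 185) [ 594. -366.   26.]
```

View pics/topcrop.png

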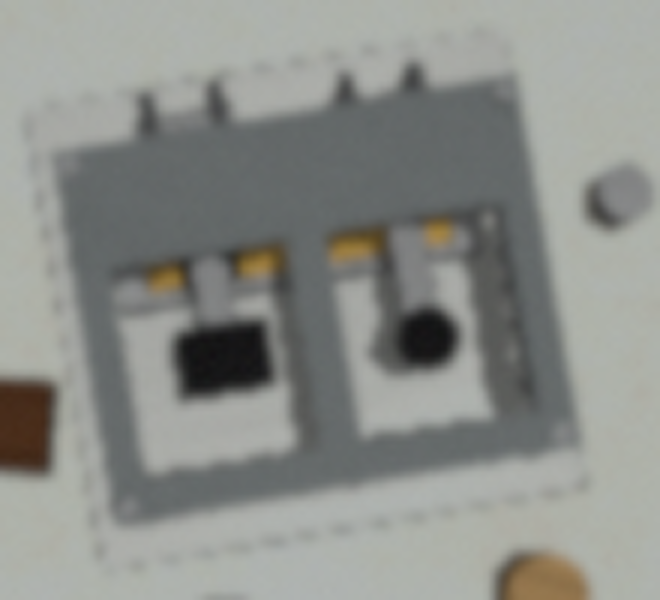

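The crop shows the guard plate clearly, with corners at crop pixels (58,150), (516,75), (578,447) and (117,522). The paddle is at crop (225,358) and the knob at (428,338). My 2x2 opening shifted the mask, so I'll refit with a 3x3 one and compute both pads in guard axes.

```bash
cat > m2.py <<'E'
from h import *
d=dict(np.load('top.npz')); 
def ray(u,v,z):
    R,t=d['R'],d['t']; C=-R.T@t; r=R.T@np.array([(u-d['cx'])/d['fx'],(v-d['cy'])/d['fy'],1]); return C+r*(z-C[2])/r[2]
px=lambda x,y:((x+.5)/6-.5+235,(y+.5)/6-.5+135)
q=np.array([ray(*px(*p),150)[:2] for p in [(58,150),(516,75),(578,447),(117,522)]])
print(q.round(1), 'sides',[np.linalg.norm(q[i]-q[i-1]).round(1) for i in range(4)])
W=cloud(d); reg=np.zeros(W.shape[:2],bool); reg[135:235,235:345]=1
m=(reg&(W[...,2]>143)&(W[...,2]<157)).astype(np.uint8)
m=cv2.morphologyEx(m,cv2.MORPH_OPEN,np.ones((3,3)));P=W[m>0]
r=cv2.minAreaRect(P[:,:2].astype(np.float32)); print('depth rect',r,np.median(P[:,2]))
c=q.mean(0); ex=(q[0]+q[1]-q[2]-q[3]); ex/=np.linalg.norm(ex); ey=np.array([-ex[1],ex[0]])
print('corner centre',c,'yaw deg',np.degrees(np.arctan2(ex[1],ex[0])))
for n,p in (('paddle',(225,358)),('knob',(428,338))):
    w=ray(*px(*p),128)[:2]
    for cc in (c,np.array(r[0])): print(n,w.round(1),'guard',((w-cc)@ex).round(1),((w-cc)@ey).round(1))
E
python3 m2.py
```

```text
[[ 645.    70.4]
 [ 685.9 -146.5]
 [ 509.3 -178.7]
 [ 469.3   38.2]] sides [np.float64(178.6), np.float64(220.7), np.float64(179.5), np.float64(220.6)]
depth rect ((576.40625, -53.068946838378906), (180.61395263671875, 224.19740295410156), 10.997126579284668) 151.12641794435288
corner centre [577.34840277 -54.15837322] yaw deg 10.362690423185038
paddle [549.4 -10.7] guard -19.6 47.8
paddle [549.4 -10.7] guard -18.9 46.6
knob [ 561.2 -108.4] guard -25.6 -50.5
knob [ 561.2 -108.4] guard -24.9 -51.7
```

The depth and corner fits agree within 1.5 mm, and the sides match the 180 x 224 mm plate. The pads fall within their tolerances of the window centres, (-20, ±52). Next I raise the hand, shut the fingers, align with the guard and move over the paddle.

```bash
python3 -m creep '[[0,0,-4,0,0,3.7,0],[0,0,-4,0,0,0,0],[2.75,-2.98,0,0,0,0,0],[2.75,-2.98,0,0,0,0,0],[2.75,-2.98,0,0,0,0,0],[2.75,-2.98,0,0,0,0,0],[2.75,-2.98,0,0,0,0,0],[2.75,-2.98,0,0,0,0,0],[2.75,-2.98,0,0,0,0,0],[2.75,-2.98,0,0,0,0,0],[2.75,-2.98,0,0,0,0,0],[2.75,-2.98,0,0,0,0,0],[2.75,-2.98,0,0,0,0,0],[2.75,-2.98,0,0,0,0,0],[2.75,-2.98,0,0,0,0,0],[2.75,-2.98,0,0,0,0,0],[2.75,-2.98,0,0,0,0,0],[2.75,-2.98,0,0,0,0,0],[2.75,-2.98,0,0,0,0,0],[0,0,0,0,0,0,0]]'
cat > rel.py <<'E'
import sys
from h import *
from scipy.spatial.transform import Rotation as Ro
o=manip.get_obs(); R=Ro.from_rotvec(o['tcp_rot']).as_matrix(); p=np.array(o['tcp_pos'])
print('t',o['t'],'tcp',p.round(1),'xyaw',np.degrees(np.arctan2(R[1,0],R[0,0])).round(2),'tilt',np.degrees(np.arccos(-R[2,2])).round(2),'gap',round(o['finger_gap'],1),'F',np.round(o['force'],1))
for n,w in (('paddle',(549.6,-10.5)),('knob',(561.2,-107.5))):
    print(n,'tool-axes shift cm',(R.T@(np.array([*w,p[2]])-p)/10).round(2))
E
python3 rel.py; python3 -c "
from h import *
cap('wrist','w1'); cap('top')"
```

```text
t: 2.6
tcp_pos: [527.6, -41.4, 258.0]
tcp_rot: [-3.125, -0.302, 0.001]
force: [-0.7, 0.4, 0.5]
finger_gap: 0.4
finger_force: 0.0
t 2.6 tcp [527.6 -41.4 258. ] xyaw 11.04 tilt 0.1 gap 0.4 F [-0.7  0.4  0.5]
paddle tool-axes shift cm [ 2.75 -2.61  0.  ]
knob tool-axes shift cm [ 2.03  7.13 -0.01]
```

View pics/w1.png

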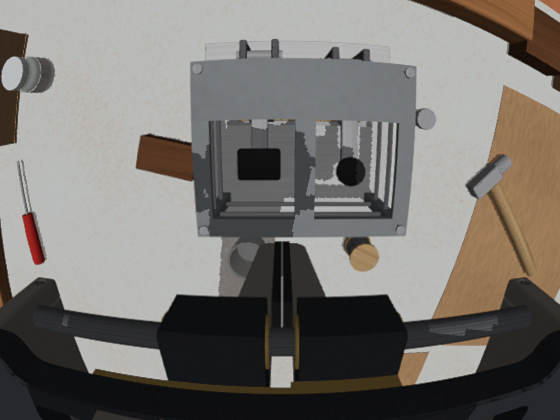

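The wrist view shows the paddle at (259,164), the knob at (351,172), and the shut fingertips near (282,240), in front of the guard. I'll cross-check the pads with this image.

```bash
cat > wr.py <<'E'
from h import *
d=dict(np.load('wrist.npz')); R,t=d['R'],d['t']; C=-R.T@t
def ray(u,v,z):
    a=np.array([(u-d['cx'])/d['fx'],(v-d['cy'])/d['fy']]); th=np.hypot(*a)
    r=R.T@np.r_[a/th*np.sin(th),np.cos(th)]; return (C+r*(z-C[2])/r[2])
c=d['color'].astype(int); reg=np.zeros(c.shape[:2],np.uint8); reg[140:190,225:375]=1
n,l,s,ce=cv2.connectedComponentsWithStats(((c.sum(2)<60)&(reg>0)).astype(np.uint8))
for i in range(1,n):
    if s[i,4]>150: print(s[i],ce[i].round(1),ray(*ce[i],128).round(1))
q=np.array([ray(*p,150)[:2] for p in [(191,61),(415,67),(408,236),(197,235)]])
print(q.round(1),q.mean(0),[np.linalg.norm(q[i]-q[i-1]).round(1) for i in range(4)])
E
python3 wr.py
```

```text
[ 238  149   42   30 1242] [258.6 163.5] [550.4 -11.6 128. ]
[337 158  20  27 435] [347.3 171. ] [ 561.1 -105.   128. ]
[[ 643.    71.9]
 [ 684.  -146. ]
 [ 509.2 -185. ]
 [ 467.2   39.1]] [575.84819677 -55.01799284] [np.float64(178.9), np.float64(221.7), np.float64(179.2), np.float64(228.0)]
```

```bash
python3 -m creep '[[1.4,-1.3,0,0,0,0,0],[1.35,-1.3,0,0,0,0,0],[0,0,2,0,0,0,0],[0,0,2,0,0,0,0],[0,0,2,0,0,0,0],[0,0,2,0,0,0,0],[0,0,0,0,0,0,0],[0,0,0,0,0,0,0]]'; python3 rel.py; python3 -c "
from h import *
cap('wrist','w2')"
```

```text
t: 3.7
tcp_pos: [549.7, -14.2, 179.2]
tcp_rot: [3.128, 0.293, 0.001]
force: [-0.3, 0.4, 0.3]
finger_gap: 0.8
finger_force: 0.0
t 3.7 tcp [549.7 -14.2 179.2] xyaw 10.7 tilt 0.05 gap 0.8 F [-0.3  0.4  0.3]
paddle tool-axes shift cm [ 0.06 -0.37 -0.  ]
knob tool-axes shift cm [-0.6   9.38  0.  ]
```

View pics/w2.png

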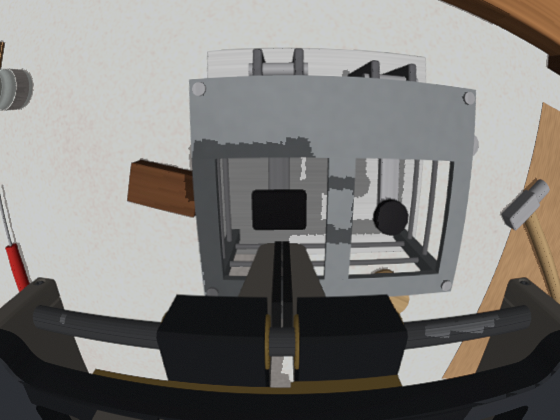

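The wrist measurement agrees within about 1 mm for the paddle. The tips are now over the left window at (282,240). I'll correct y by 3 mm and lower the tips to just above the paddle.

```bash
python3 -m creep '[[0.05,-0.3,0,0,0,0,0],[0,0,1,0,0,0,0],[0,0,1,0,0,0,0],[0,0,1,0,0,0,0],[0,0,1,0,0,0,0],[0,0,0.3,0,0,0,0],[0,0,0.3,0,0,0,0],[0,0,0.3,0,0,0,0],[0,0,0.3,0,0,0,0],[0,0,0,0,0,0,0]]'; python3 rel.py
```

```text
t: 5.0
tcp_pos: [549.0, -11.1, 126.3]
tcp_rot: [3.128, 0.294, -0.0]
force: [-0.2, -0.3, -0.2]
finger_gap: 0.5
finger_force: 0.0
t 5.0 tcp [549.  -11.1 126.3] xyaw 10.72 tilt 0.01 gap 0.5 F [-0.2 -0.3 -0.2]
paddle tool-axes shift cm [ 0.07 -0.05 -0.  ]
knob tool-axes shift cm [-0.6  9.7  0. ]
```

```bash
python3 -m creep '[[0,0,0.3,0,0,0,0],[0,0,0.3,0,0,0,0],[0,0,0.3,0,0,0,0],[0,0,0.3,0,0,0,0],[0,0,0.3,0,0,0,0],[0,0,0.3,0,0,0,0],[0,0,0,0,0,0,0]]'; python3 -m creep '[[0,0,0.2,0,0,0,0],[0,0,0.2,0,0,0,0],[0,0,0,0,0,0,0]]'
```

```text
t: 5.88
tcp_pos: [548.9, -11.1, 108.2]
tcp_rot: [-3.128, -0.294, 0.001]
force: [-0.1, -0.4, 0.3]
finger_gap: 0.2
finger_force: 0.0
t: 6.25
tcp_pos: [549.0, -11.1, 104.3]
tcp_rot: [3.128, 0.294, -0.001]
force: [-0.1, 0.1, 0.0]
finger_gap: 0.3
finger_force: 0.0
```

There's no force reading at the paddle's stop height, so I look before pressing further.

```bash
python3 -c "
from h import *
a=cap('wrist'); b=cap('scene')
A=cv2.resize(a['color'][120:290,170:500],(792,408)); cv2.imwrite('pics/w3.png',A[...,::-1])
B=cv2.resize(b['color'][150:310,190:370],(675,600),interpolation=cv2.INTER_CUBIC); cv2.imwrite('pics/s3.png',B[...,::-1])"
```

```text
(no output)
```

View pics/w3.png

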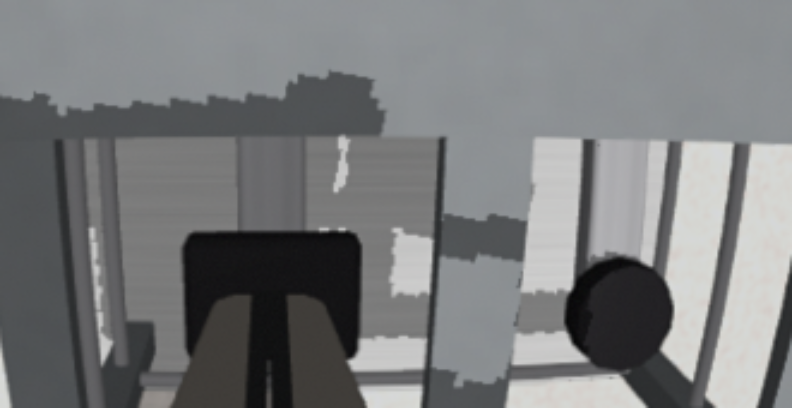

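View pics/s3.png

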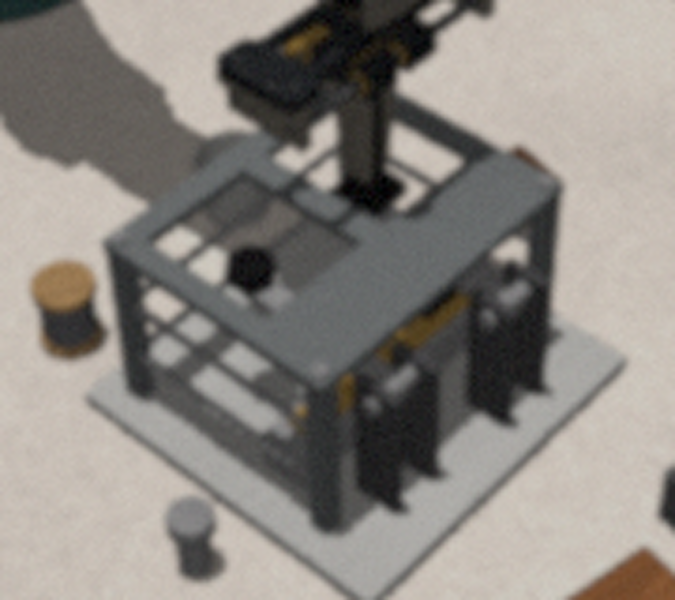

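The fingertips rest on the paddle (tips around (265,300) in the wrist crop, paddle (185-360, 235-360)), and it has come down with them. The friction hinge seems to leave no load at rest, so I press on in small steps until the stop pushes back.

```bash
python3 -m creep '[[0,0,0.1,0,0,0,0],[0,0,0.1,0,0,0,0]]';python3 -m creep '[[0,0,0.1,0,0,0,0],[0,0,0,0,0,0,0]]'
```

```text
t: 6.6
tcp_pos: [549.1, -11.1, 102.4]
tcp_rot: [3.128, 0.294, 0.0]
force: [-0.5, 0.9, 0.1]
finger_gap: 0.4
finger_force: 0.0
t: 6.85
tcp_pos: [549.0, -11.1, 101.4]
tcp_rot: [3.128, 0.294, -0.0]
force: [0.3, 0.4, 0.4]
finger_gap: 0.5
finger_force: 0.0
```

```bash
cat > ph.py <<'E'
from h import *
d=cap('wrist')
R,t=d['R'],d['t']
v,u=np.mgrid[:420,:560]; ax=(u-d['cx'])/d['fx']; ay=(v-d['cy'])/d['fy']; th=np.hypot(ax,ay)+1e-9
z=d['depth'].astype(float); P=np.stack([ax/th*np.tan(th)*z,ay/th*np.tan(th)*z,z],-1); W=(P-t)@R; W[z==0]=np.nan
c=d['color'].astype(int)
for (y,x,n) in ((224,282,'paddle back'),(228,260,'paddle left'),(228,305,'paddle right'),(245,427,'knob'),(243,275,'tipL'),(243,292,'tipR'),(252,272,'fingerL'),(252,294,'fingerR'),(140,300,'plate')):
    print(n,c[y,x],W[y,x].round(1))
o=manip.get_obs(); print(np.round(o['tcp_pos'],1),np.round(o['force'],1),np.round(o['tau'],2))
for y in range(205,300,6): print(y,W[y,282].round(0),W[y,270].round(0),c[y,270])
cv2.imwrite('pics/w4.png',cv2.resize(d['color'][190:290,210:350],(700,500))[...,::-1])
E
python3 ph.py
```

```text
paddle back [20 19 21] [564.   -7.8 125.7]
paddle left [21 21 22] [559.    4.6 125.7]
paddle right [20 20 20] [564.2 -21.7 126.1]
knob [38 36 38] [ 567.2 -102.7  127.3]
tipL [24 24 24] [557.2  -5.1 140.2]
tipR [63 61 57] [558.2 -14.7 138.2]
fingerL [65 63 58] [556.8  -3.9 152. ]
fingerR [64 61 58] [558.5 -15.3 151.1]
plate [142 146 149] [616.1  -6.7 150.4]
[549.  -11.1 101.4] [ 0.   0.1 -0.5] [  0.   -44.08  -4.73 -20.47   0.    -0.08  -0.  ]
205 [572.  -6. 114.] [571.   1. 114.] [97 97 98]
211 [568.  -7. 113.] [567.   0. 114.] [95 95 97]
217 [565.  -8. 114.] [563.  -0. 114.] [78 77 79]
223 [565.  -8. 126.] [563.  -1. 125.] [18 18 20]
229 [561.  -8. 127.] [560.  -1. 127.] [22 21 22]
235 [558.  -9. 128.] [556.  -2. 126.] [20 20 21]
241 [558.  -9. 138.] [553.  -3. 127.] [18 19 20]
247 [558.  -9. 146.] [556.  -3. 145.] [64 61 57]
253 [558.  -9. 154.] [556.  -3. 151.] [64 61 58]
259 [558.  -9. 161.] [557.  -3. 160.] [64 61 58]
265 [558.  -9. 169.] [557.  -3. 168.] [64 61 58]
271 [558.  -9. 175.] [558.  -3. 175.] [64 61 58]
277 [559.  -9. 182.] [557.  -4. 180.] [65 62 58]
283 [558.  -9. 185.] [557.  -4. 185.] [65 62 58]
289 [555.  -9. 186.] [558.  -4. 192.] [65 62 58]
295 [552. -10. 186.] [558.  -4. 197.] [63 60 57]
```

View pics/w4.png

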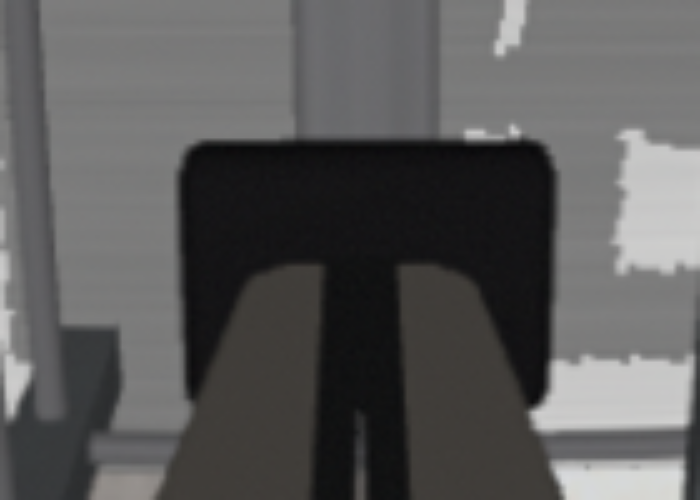

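In this image the paddle is still at about z=126 and the fingertips end near z≈138, yet the TCP reads 101. That's a contradiction to resolve before pressing on. I'll check with the other cameras and the wrist camera geometry.

```bash
cat > ck.py <<'E'
from h import *
from scipy.spatial.transform import Rotation as Ro
o=manip.get_obs(); R=Ro.from_rotvec(o['tcp_rot']).as_matrix(); p=np.array(o['tcp_pos']); print('t',o['t'],'tcp',p.round(1),'gap',o['finger_gap'])
d=cap('wrist'); C=-d['R'].T@d['t']; print('cam in tool',(R.T@(C-p)).round(1),'cam axis world',d['R'][2].round(3))
for u,v in ((275,243),(270,243),(292,243)):
    a=np.array([(u-d['cx'])/d['fx'],(v-d['cy'])/d['fy']]); th=np.hypot(*a); r=R.T@d['R'].T@np.r_[a/th*np.sin(th),np.cos(th)]
    c=R.T@(C-p); print('tip ray at tool x=10,0:',(c+r*(10-c[0])/r[0]).round(1),(c+r*(0-c[0])/r[0]).round(1))
s=cap('scene'); W=cloud(s)
ex=np.array([np.cos(.185),np.sin(.185)]); 
# dark/brown columns: lowest finger points near tcp, paddle heights
L=(W-p)@R
near=(abs(L[...,0])<60)&(abs(L[...,1])<60)&(W[...,2]>90)&(W[...,2]<330)
vs,us=np.nonzero(near); print('scene rows',vs.min(),vs.max(),us.min(),us.max())
for v in range(150,215,4):
    print(v,[(u,*W[v,u].round(0).astype(int),s['color'][v,u].sum()) for u in (284,290) if np.isfinite(W[v,u,0])])
t=cap('top'); T=cloud(t)
for u,v in ((272,194),(272,190),(266,196),(279,193),(305,191),(272,200)): print('top',u,v,T[v,u].round(1),t['color'][v,u])
E
python3 ck.py
```

```text
t 6.9 tcp [549.  -11.1 101.4] gap 0.25986209013986694
cam in tool [  79.    -0.7 -206.4] cam axis world [-0.277 -0.053 -0.959]
tip ray at tool x=10,0: [ 10.   -4.3 -40.8] [  0.   -4.8 -16.8]
tip ray at tool x=10,0: [ 10.   -7.  -40.8] [  0.   -7.9 -16.8]
tip ray at tool x=10,0: [ 10.    5.1 -40.8] [  0.    5.9 -16.8]
scene rows 128 217 252 321
150 [(284, np.int64(555), np.int64(-22), np.int64(281), np.uint64(29)), (290, np.int64(572), np.int64(-18), np.int64(290), np.uint64(162))]
154 [(284, np.int64(551), np.int64(-19), np.int64(267), np.uint64(80)), (290, np.int64(573), np.int64(-19), np.int64(280), np.uint64(159))]
158 [(284, np.int64(565), np.int64(-29), np.int64(269), np.uint64(60)), (290, np.int64(573), np.int64(-18), np.int64(268), np.uint64(116))]
162 [(284, np.int64(577), np.int64(-38), np.int64(269), np.uint64(64)), (290, np.int64(570), np.int64(-16), np.int64(255), np.uint64(96))]
166 [(284, np.int64(577), np.int64(-39), np.int64(259), np.uint64(31)), (290, np.int64(576), np.int64(-22), np.int64(250), np.uint64(54))]
170 [(284, np.int64(577), np.int64(-39), np.int64(248), 
[... 1175 characters left out ...]
26), np.uint64(54))]
206 [(284, np.int64(585), np.int64(-46), np.int64(151), np.uint64(177)), (290, np.int64(567), np.int64(-15), np.int64(120), np.uint64(72))]
210 [(284, np.int64(597), np.int64(-55), np.int64(152), np.uint64(326)), (290, np.int64(602), np.int64(-42), np.int64(149), np.uint64(298))]
214 [(284, np.int64(601), np.int64(-59), np.int64(146), np.uint64(206)), (290, np.int64(612), np.int64(-50), np.int64(148), np.uint64(321))]
top 272 194 [518.7 -16.1 549.9] [36 60 58]
top 272 190 [526.6 -15.8 543.3] [36 61 59]
top 266 196 [515.1  -5.1 546.2] [34 59 58]
top 279 193 [520.9 -28.8 549.4] [36 60 59]
top 305 191 [549.  -95.8 270. ] [49 51 52]
top 272 200 [507.2 -16.4 560. ] [36 61 59]
```

Two cameras agree: the paddle top is still at 128, the body's underside is about 40 mm higher than the reported TCP implies, and the real tips are near z≈138. So the tips end roughly 37 mm behind the reported TCP along z. Laterally the reading is right. The paddle hasn't been touched yet, so I go by force and camera and lower in small steps.

```bash
for i in 1 ; do python3 -m creep '[[0,0,0.2,0,0,0,0],[0,0,0.2,0,0,0,0],[0,0,0.2,0,0,0,0]]' | grep -E 'pos|^force'; python3 -m creep '[[0,0,0.2,0,0,0,0],[0,0,0.2,0,0,0,0]]'| grep -E 'pos|^force'; python3 -m creep '[[0,0,0.2,0,0,0,0],[0,0,0.2,0,0,0,0]]'| grep -E 'pos|^force'; done
```

```text
tcp_pos: [549.0, -11.1, 95.2]
force: [0.3, -0.2, -0.5]
tcp_pos: [548.9, -11.1, 91.5]
force: [-1.9, -0.4, 4.4]
tcp_pos: [548.5, -11.2, 87.3]
force: [-2.8, -2.1, 4.6]
```

Contact came at a reading of about 92, with 4.5 N up, which matches the friction hinge. The tip offset is about 36 mm, so the stop should read near 68.

```bash
python3 -m creep '[[0,0,0.3,0,0,0,0],[0,0,0.3,0,0,0,0],[0,0,0.3,0,0,0,0],[0,0,0.3,0,0,0,0]]' | grep -E 'pos|^force'; python3 -m creep '[[0,0,0.2,0,0,0,0],[0,0,0.2,0,0,0,0]]'| grep -E 'pos|^force'; python3 -m creep '[[0,0,0.2,0,0,0,0]]'| grep -E 'pos|^force';  python3 -m creep '[[0,0,0.2,0,0,0,0]]'| grep -E 'pos|^force'
```

```text
tcp_pos: [548.8, -11.2, 75.1]
force: [-4.1, -0.9, 3.9]
tcp_pos: [549.0, -11.1, 71.2]
force: [-4.5, -1.3, 5.0]
tcp_pos: [549.0, -11.2, 69.3]
force: [-4.3, -1.4, 3.9]
tcp_pos: [549.1, -11.2, 68.6]
force: [-10.3, -1.7, 24.2]
```

The stop is reached, with force jumping to 24 N. I lift out and check the paddle's height.

```bash
python3 -m creep '[[0,0,-0.5,0,0,0,0],[0,0,-1.5,0,0,0,0],[0,0,-2,0,0,0,0],[0,0,-2,0,0,0,0],[0,0,-2,0,0,0,0],[0,0,-2,0,0,0,0],[0,0,-1.5,0,0,0,0],[0,0,0,0,0,0,0],[0,0,0,0,0,0,0]]'; python3 rel.py; cat > pz.py <<'E'
from h import *
d=cap('wrist'); R,t=d['R'],d['t']
v,u=np.mgrid[:420,:560]; ax=(u-d['cx'])/d['fx']; ay=(v-d['cy'])/d['fy']; th=np.hypot(ax,ay)+1e-9
z=d['depth'].astype(float); P=np.stack([ax/th*np.tan(th)*z,ay/th*np.tan(th)*z,z],-1); W=(P-t)@R; W[z==0]=np.nan
c=d['color'].astype(int); reg=np.zeros(c.shape[:2],bool); reg[120:300,180:480]=1
for n,w in (('paddle',(549.6,-10.5)),('knob',(561.2,-106.5))):
    m=reg&(c.sum(2)<100)&(np.hypot(W[...,0]-w[0],W[...,1]-w[1])<25)&(W[...,2]<135)&(W[...,2]>60)
    print(n,m.sum(),np.nanmedian(W[m],0).round(1),np.percentile(W[m],[5,95],axis=0).round(1).tolist())
E
python3 pz.py
```

```text
t: 10.05
tcp_pos: [548.8, -11.2, 181.9]
tcp_rot: [-3.128, -0.293, 0.001]
force: [-0.4, -0.4, -1.6]
finger_gap: 0.5
finger_force: 0.0
t 10.05 tcp [548.8 -11.2 181.9] xyaw 10.72 tilt 0.04 gap 0.5 F [-0.4 -0.4 -1.6]
paddle tool-axes shift cm [ 0.09 -0.05 -0.  ]
knob tool-axes shift cm [-0.57  9.7  -0.  ]
paddle 1666 [550.  -10.9 104.2] [[533.9, -30.3, 102.0], [564.5, 8.2, 105.9]]
knob 466 [ 561.1 -112.7  128.1] [[548.9, -121.2, 123.2], [575.1, -94.1, 129.9]]
```

The paddle now sits at z=104.2, so the bar is clamped. The knob is still up at 128, centred near (561.5,-108). Next I shift over it and come down to just above.

```bash
python3 -m creep '[[-0.1,1.95,0,0,0,0,0],[-0.1,1.95,0,0,0,0,0],[-0.1,1.95,0,0,0,0,0],[-0.1,1.95,0,0,0,0,0],[-0.15,1.95,0,0,0,0,0],[0,0,0,0,0,0,0],[0,0,0,0,0,0,0]]'; python3 rel.py; python3 pz.py
```

```text
t: 10.98
tcp_pos: [561.8, -107.2, 182.4]
tcp_rot: [-3.127, -0.295, 0.0]
force: [0.2, 0.2, -0.5]
finger_gap: 0.3
finger_force: 0.0
t 10.975 tcp [ 561.8 -107.2  182.4] xyaw 10.76 tilt 0.03 gap 0.3 F [ 0.2  0.2 -0.5]
paddle tool-axes shift cm [ 0.61 -9.73  0.01]
knob tool-axes shift cm [-0.06  0.02 -0.  ]
paddle 772 [551.5 -22.5 104. ] [[536.5, -33.0, 101.7], [565.5, -12.7, 105.9]]
knob 1008 [ 562.2 -109.   128. ] [[549.7, -120.9, 126.2], [574.6, -97.1, 129.7]]
```

```bash
python3 -m creep '[[0,0.15,1,0,0,0,0],[0,0,1.5,0,0,0,0],[0,0,1.5,0,0,0,0],[0,0,1.5,0,0,0,0],[0,0,1.5,0,0,0,0],[0,0,1,0,0,0,0],[0,0,0.3,0,0,0,0],[0,0,0.3,0,0,0,0],[0,0,0.3,0,0,0,0]]' | grep -E 'pos|^force'; python3 -m creep '[[0,0,0.3,0,0,0,0],[0,0,0.3,0,0,0,0]]' | grep -E 'pos|^force'
```

```text
tcp_pos: [562.5, -109.4, 93.8]
force: [-0.2, -0.9, -0.3]
tcp_pos: [561.6, -109.7, 87.7]
force: [-3.6, 0.1, 4.9]
```

Contact came at the expected height with 5 N. I press down to the stop.

```bash
python3 -m creep '[[0,0,0.3,0,0,0,0],[0,0,0.3,0,0,0,0],[0,0,0.3,0,0,0,0],[0,0,0.3,0,0,0,0],[0,0,0.3,0,0,0,0]]' | grep -E 'pos|^force'; python3 -m creep '[[0,0,0.2,0,0,0,0]]'| grep -E 'pos|^force'; python3 -m creep '[[0,0,0.2,0,0,0,0]]'| grep -E 'pos|^force';  python3 -m creep '[[0,0,0.1,0,0,0,0]]'| grep -E 'pos|^force'
```

```text
tcp_pos: [560.6, -109.8, 72.3]
force: [-5.7, -1.3, 7.9]
tcp_pos: [560.5, -109.9, 70.3]
force: [-6.6, -0.8, 7.8]
tcp_pos: [560.5, -109.9, 68.6]
force: [-9.7, -0.2, 18.1]
tcp_pos: [560.6, -109.9, 68.5]
force: [-10.8, -0.7, 19.5]
```

At the stop with 19 N. I hold it there for about 1.75 s.

```bash
python3 -m creep '[[0,0,0.05,0,0,0,0],[0,0,0,0,0,0,0],[0,0,0,0,0,0,0],[0,0,0,0,0,0,0],[0,0,0,0,0,0,0],[0,0,0,0,0,0,0],[0,0,0,0,0,0,0],[0,0,0,0,0,0,0],[0,0,0,0,0,0,0],[0,0,0,0,0,0,0],[0,0,0,0,0,0,0],[0,0,0,0,0,0,0],[0,0,0,0,0,0,0],[0,0,0,0,0,0,0]]' | grep -E '^t:|pos|^force'; python3 -m creep '[[0,0,-0.3,0,0,0,0],[0,0,-0.5,0,0,0,0],[0,0,-0.5,0,0,0,0],[0,0,-0.7,0,0,0,0],[0,0,-1,0,0,0,0],[0,0,-2,0,0,0,0],[0,0,-2,0,0,0,0],[0,0,-2,0,0,0,0],[0,0,-2,0,0,0,0],[0,0,-2,0,0,0,0],[0,0,-2,0,0,0,0],[0,0,-2,0,0,0,0],[0,0,-2,0,0,0,0],[0,0,0,0,0,0,0],[0,0,0,0,0,0,0]]'; python3 pz.py
```

```text
t: 15.15
tcp_pos: [560.5, -109.9, 68.5]
force: [-10.4, -0.1, 19.1]
t: 17.02
tcp_pos: [561.7, -109.3, 256.1]
tcp_rot: [-3.127, -0.294, 0.002]
force: [-1.1, -0.0, -0.9]
finger_gap: 0.4
finger_force: 0.0
paddle 944 [550.2 -13.3 104.2] [[535.2, -31.7, 102.1], [564.3, 6.3, 105.9]]
knob 619 [ 561.9 -109.1  128.2] [[549.6, -120.8, 126.4], [574.1, -97.3, 130.0]]
```

The paddle stays down at 104 and the knob has sprung back to 128. I move the hand aside and take a last look.

```bash
python3 -m creep '[[-0.6,2.5,0,0,0,0,0],[-0.6,3,0,0,0,0,0],[-0.6,3,0,0,0,0,0],[-0.6,3,0,0,0,0,0],[-0.6,3,0,0,0,0,0],[-0.6,3,0,0,0,0,0],[-0.6,3,0,0,0,0,0],[-0.6,3,0,0,0,0,0],[0,0,0,0,0,0,0],[0,0,0,0,0,0,0],[0,0,0,0,0,0,0]]'; python3 -c "
from h import *
cap('scene','s9'); cap('top')"
```

```text
t: 18.45
tcp_pos: [559.1, -347.5, 256.9]
tcp_rot: [-3.127, -0.297, 0.0]
force: [-0.5, 0.3, -0.0]
finger_gap: 0.4
finger_force: 0.0
```

View pics/s9.png

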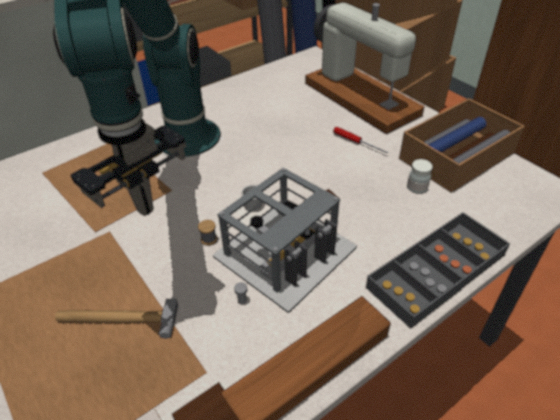

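The hand is clear at about (140,190). The spool (207,230), die (241,292), mallet (168,315), jar (420,175) and awl are where they started. The knob is up at (257,222) and the paddle is down. I hand in the job.

```bash
python3 -c "
from bench import manip
print(manip.close_job())"
```

```text
the job is handed in; nothing more can be done
None
```

The bar is clamped (paddle down, top at 104 mm); the round-knob lever was then held at its stop for about 1.75 s and sprang back up, the hand is clear, I saw no guard contact or anything else on the bench moved, and the job was handed in at about 18.5 s with no verdict returned.

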